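Clamp the sensor case and snap its cover on

ROBOT

A 7-joint arm with a two-finger parallel gripper is mounted at the origin on the work surface. World frame = base frame: x ahead of the robot, y to its left, z up, the work surface at z = 0. Lengths are in m, angles in rad, forces in N, time in s.
With the tool pointing down it reaches from about 0.4 to 0.875 m from the base axis. Payload 6.5 kg.
Tool frame: the origin (TCP) lies midway between the tips of the shut fingers; the grasp point (between the pads) lies 19 mm behind it; z points along the fingers, y is the line along which they close (so a half turn about z gives the same grasp; the last joint's range is limited). The gripper opens to 85 mm and grips with 20 to 120 N. Pads are 22 mm wide; open, the fingers measure 114 mm over their backs; the gripper's body (76 mm by 85 mm) begins 54 mm behind the grasp point. The pads swing forward as they close: fully open they stand 13 mm farther back than shut.
Start: joints at [1.163, 0.536, -0.004, 1.538, 0.003, 1.067, -0.071], TCP at [0.218, -0.612, 0.195] pointing down, gripper open.
Joint ranges: [-2.7, 2.7], [-0.37, 2.16], [-1.27, 1.26], [0.24, 2.4], [-1.31, 4.45], [0.19, 1.91], [-2.76, 2.76]. Speed limits (rad/s): [2.39, 2.39, 3.14, 3.14, 3.14, 3.14, 3.14].

INTERFACE

Orientations are given as a unit quaternion [x, y, z, w].
In Python, from station import state, camera, get_calibration, sign_off, spot_in, spot_point gives the robot as it stands.
- The arm moves only by the shell command python3 -m crank 'ROWS'. ROWS is a JSON object of lists of equal length, an entry for each row: "offset": the shift along the tool's x, y, z in mm, a list of three; "turn": the turn about the tool's z in degrees; "hand": the opening, from 0 (shut) to 1 (fully open). A call has exactly 10 rows; each row is the pose to reach, as a shift and turn from the pose commanded when the call began, along the tool's axes at that moment; what a row does not reach only later rows make up. A row lasts 1/12 s, in which the tool goes at most 41.7 mm and 7.16 degrees, less where a joint would pass 70% of its speed; a pose out of reach is approached as far as the arm can. A call with a gripper value outside its range is refused whole. The fingers move at their own pace and stop on an object; the grip force is fixed at half the most. Time passes only in rows, so rows that repeat a pose let the fingers close, or fill a call up. It gives the time, the measured TCP pose, the force, the opening and the grip force at its end, in the units of the state.
- state(): the state, without advancing time (a new reading comes with each control period).
- camera(name): name is "side" or "top" or "wrist"; returns the picture (384x512x3 uint8, blue, green, red); there is no depth.
- get_calibration(name): a dict with "fov_y" (degrees; the focal length in pixels is half the picture's height over the tangent of half this angle, whatever the lens; pixels are square), "cx", "cy" (the principal point, pixels), "R" (3x3) and "t" (3): a world point X has camera coordinates R X + t. Camera axes: x right, y down, z forward; pixel columns grow to the right and rows downward; lengths in m; the calibration is good to about 2 mm. A picture is of the moment at which its call begins: read the wrist's pose just before it. get_calibration takes no time and is no camera call; for the wrist camera it gives the pose at the moment of the call.
- sign_off(): hands the job in; it is judged then, once.
Trained networks look in the newest picture that a camera, given by its name, has taken for a name from the list of things; names that differ only in an ending like _2 or _b are one class to them, and where a whole thing is asked for, a point or a joint stands for the part that bears it (a point fixed in the world has none). Each returns a list of dicts, best first, with "conf" (0 to 1); they miss things now and then, are a little off and sometimes report something else, mostly with a low value. They report only what shows in the picture. A call takes as long as a camera call. They do not tell look-alikes from the thing itself.
- spot_in(camera, label): "rect" ([left, top, width, height] as shares, 0 to 1, of the picture: columns of its width, rows of its height, round what is visible of it).
- spot_point(camera, label): "location" ([row, column] as shares, 0 to 1, of the picture: columns of its width, rows of its height: a listed point, or the origin of a listed thing).
The state is a dict: "clock": time; "joint_pos": joint angles; "joint_vel": joint speeds; "effort": joint torques, N m; "ee_pos": TCP position; "orientation": TCP orientation; "force": force on the tool from outside, world axes, zero at the start; "wrist_torque": the same for the moment, N m; "opening": finger opening in m; "grasp_force": force on a finger pad.
Only numpy, scipy, OpenCV 4.12 (cv2) and the standard library are available. Lean on these libraries where they do the work, as an engineer would, in place of code of your own. Each camera call takes 0.05 s, during which the arm holds its last target. There are 200 camera calls.

TASK

Get the sensor case closed: first press the sprung clamp lever of the assembly nest down until its catch holds it and let go of the lever, then take the longer of the two loose covers, set it on the case and press it straight down until both end clips snap over it and it is fully home. Do not let go: finish while the gripper is still on the cover, pushing it firmly down with roughly 10 N. Leave the shorter cover and the other things on the bench where they are.

Things in the scene. Friction and masses are not known exactly. Their poses are not given: they have to be found in the camera images.
- case: White open plastic sensor case, 84 x 50 mm, 34 mm high, walls 3 mm, circuit board inside; stands loose in the assembly nest (1 mm play) on its 12 mm grey plate. Origin: centre of the underside; x along its 84 mm, y across, z up. A flat ear (24 mm along x, 20 mm out, 5 mm thick) sticks out low on each long side. A sprung clip stands at each short end.
- case_rim (a point): Centre of the case's open mouth, at rim height (34 mm above the case's origin), axes as the case. The opening is 78 x 44 mm. The cover's plug goes in here and its wide top comes to rest on this rim.
- cover: The long white cover, loose on the bench, right way up: 84 mm long (its x), 54 wide (its y), 22 high, about 60 g. Origin: centre of its underside, z up. Lower 12 mm: a plug 76 x 42 mm, its lowest 5 mm tapered by 4 mm a side. Either way round fits. Home: its origin is 22 mm above the case's origin (12 mm below the rim).
- cover_top (a point): Centre of the long cover's top face, 22 mm above its underside. The 54 mm wide top is 10 mm thick and has plain sides to grip across the cover's y. At each end (x) is a tab 6 mm long and 4 mm thick, lower than the top face by 6 mm, that goes under a clip. Home, the top face is 10 mm above the case's rim.
- short_cover: A similar cover that does not fit: 58 mm long instead of 84, same width and height. Origin: centre of its underside. The two covers lie in either of two places. Leave it.
- clamp (a joint): Angle (rad) of the clamp lever: 0 raised (start), grows as pressed, level at 0.30, stop 0.32. Steel bar beside the case on its +y side, 40 mm from its centre line, hinged near the case's +x end, black pad at the -x end. Sprung up (2 to 6 N at the pad); near the bottom it pushes a sprung catch aside (up to about 12 N), which then hooks over the bar and holds it at 0.29 to 0.30.
- clamp_pad (a point): Centre of the top of the lever's black pad (34 mm along the case's x, 26 mm across). Raised it is about 82 mm above the bench; at the stop it is 50 mm lower and has swung about 10 mm towards the case's -x. Held by the catch it is about 35 mm above the bench.
- clip_near (a joint): Angle (rad) of the clip at the case's -x end: 0 standing home, grows to about 0.09 as the cover pushes it outward. 16 mm wide, 3 mm thick; its hooked nose points inward from 5 to 13 mm above the rim, with a sloping lead-in, and overhangs the cover's end tab by 3 mm.
- clip_far (a joint): The same for the clip at the +x end. Pressing the cover past both clips takes about 8 to 15 N in all over the last 10 mm; 1 to 2 mm before home both noses snap in over the end tabs and the force suddenly drops, then rises again as the cover meets the rim.
- tape_roll: White plastic tape core lying flat, 52 mm across, 18 mm high, beside the nest. Origin: centre of its underside. Leave it.
- screwdriver: Screwdriver 170 mm long lying across beyond the nest. Leave it.
- boards: Stack of four green circuit boards, 85 x 60 mm, 23 mm high. Leave it.
- radio: Black handheld radio standing upright, 110 mm high. Leave it.
- fixture: The assembly nest, with its clamp lever: a grey metal plate 195 x 118 mm, 12 mm thick, lying on the bench, with small steel blocks 8 mm high round the case, the lever and its catch. Origin: on the bench under the middle of the case; axes as the case.
- flux_bottle: Small white bottle standing upright, 40 mm across, 90 mm high. Leave it.
Mind the look-alikes: they are no part of the job. What is shaped like the fixture but green is not meant.

How it is judged:
By the outcome, as a careful person would: the job done as asked, in the order asked, and still so for the second after the job is handed in, while the arm keeps its last pose, push and grip.
It also fails if it takes over 72 s, if anything falls off the work surface, if the arm or the gripper's body presses on something with over 40 N, if the wrist force passes 120 N, or if a joint passes its speed limit or range.

## Working session

There is one attempt and no reset: what is moved stays moved. The work goes in short steps, Python scripts to look and compute and a shell command to move; the robot and the scene stay as the last step left them, time stands still between calls to the robot, and variables do not carry over. Pictures are saved under pics/ and viewed, at most 10 in all, crops included, and the job is handed in when it is done.

```bash
ls; mkdir -p pics
cat > h.py <<'E'
import numpy as np, cv2
from station import *
def ray(cal,px):
    f=192/np.tan(np.radians(cal['fov_y'])/2)
    R=np.array(cal['R']);t=np.array(cal['t'])
    d=R.T@np.array([(px[0]-cal['cx'])/f,(px[1]-cal['cy'])/f,1.]);return -R.T@t,d/np.linalg.norm(d)
def proj(cal,X):
    f=192/np.tan(np.radians(cal['fov_y'])/2)
    c=np.array(cal['R'])@np.array(X)+np.array(cal['t']);return np.array([cal['cx']+f*c[0]/c[2],cal['cy']+f*c[1]/c[2]])
def tri(rays):
    A=np.zeros((3,3));b=np.zeros(3)
    for o,d in rays:
        P=np.eye(3)-np.outer(d,d);A+=P;b+=P@o
    X=np.linalg.solve(A,b);return X,[round(1e3*np.linalg.norm((np.eye(3)-np.outer(d,d))@(X-o)),1) for o,d in rays]
def atz(cal,px,z):
    o,d=ray(cal,px);return o+d*(z-o[2])/d[2]
E
python3 - <<'E'
from h import *
s=state();print({k:np.round(v,3).tolist() for k,v in s.items()})
ims=[]
for c in ['side','top','wrist']:
    im=camera(c);ims.append(im);cal=get_calibration(c)
    print(c,{k:np.round(v,3).tolist() for k,v in cal.items()})
    for l in ['case','case_rim','cover','cover_top','short_cover','clamp_pad','fixture','tape_roll','flux_bottle']:
        r=spot_point(c,l)
        out=[(round(q['conf'],2),[round(q['location'][1]*512),round(q['location'][0]*384)]) for q in r[:3]]
        print(' ',l,out)
for n,i in zip('stw',ims): cv2.imwrite(f'pics/{n}0.png',i)
cv2.imwrite('pics/top0.png',cv2.resize(ims[1],(800,600)))
cv2.imwrite('pics/side0.png',cv2.resize(ims[0],(800,600)))
E
```

```text
pics
{'clock': 0.0, 'joint_pos': [1.163, 0.537, -0.004, 1.539, 0.003, 1.067, -0.071], 'joint_vel': [0.001, 0.002, -0.0, 0.0, -0.0, 0.001, 0.002], 'effort': [0.002, -58.341, 1.049, -25.911, 0.012, 0.009, -0.0], 'ee_pos': [0.218, -0.612, 0.194], 'orientation': [0.985, 0.17, -0.0, -0.001], 'force': [-0.128, -0.062, 0.474], 'wrist_torque': [-0.038, -0.021, 0.042], 'grasp_force': 0.0, 'opening': 0.085}
side {'fov_y': 50.46, 'cx': 253.959, 'cy': 197.579, 'R': [[-0.998, -0.055, -0.019], [-0.013, 0.529, -0.849], [0.057, -0.847, -0.529]], 't': [0.476, 0.066, 1.21]}
  case [(0.85, [229, 227])]
  case_rim [(0.92, [229, 219])]
  cover [(0.72, [263, 181])]
  cover_top [(0.58, [229, 229]), (0.37, [229, 217])]
  short_cover [(0.46, [221, 175])]
  clamp_pad [(0.72, [230, 217]), (0.66, [256, 215])]
  fixture [(0.76, [228, 233]), (0.63, [340, 294])]
  tape_roll [(0.63, [213, 211])]
  flux_bottle [(0.59, [158, 326])]
top {'fov_y': 45.114, 'cx': 254.924, 'cy': 197.122, 'R': [[-0.007, -1.0, -0.01], [-0.984, 0.008, -0.176], [0.176, 0.009, -0.984]], 't': [-0.003, 0.519, 1.284]}
  case [(0.59, [224, 192])]
  case_rim [(0.57, [224, 187])]
  cover [(0.89, [333, 219])]
  cover_top [(0.8, [331, 218])]
  short_cover [(0.7, [339, 171]), (0.3, [331, 220]), (0.24, [406, 242])]
  clamp_pad [(0.9, [135, 330]), (0.72, [213, 220])]
  fixture [(0.88, [149, 294]), (0.58, [227, 192]), (0.47, [225, 187])]
  tape_roll [(0.7, [257, 170]), (0.64, [214, 217])]
  flux_bottle [(0.56, [115, 158])]
wrist {'fov_y': 66.754, 'cx': 253.786, 'cy': 194.479, 'R': [[0.336, -0.942, -0.001], [-0.898, -0.32, 0.302], [-0.285, -0.101, -0.953]], 't': [-0.651, -0.04, 0.38]}
  case []
  case_rim []
  cover []
  cover_top []
  short_cover []
  clamp_pad []
  fixture []
  tape_roll []
  flux_bottle []
```

View pics/top0.png

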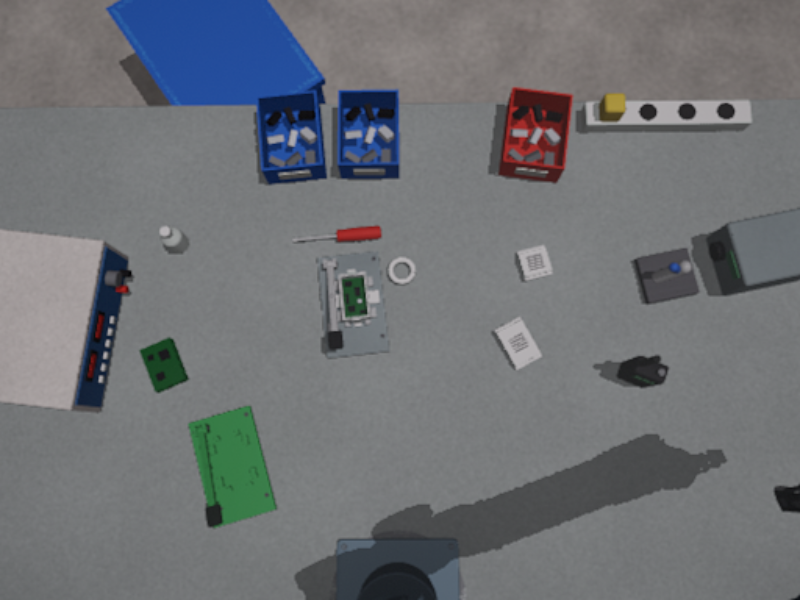

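View pics/side0.png

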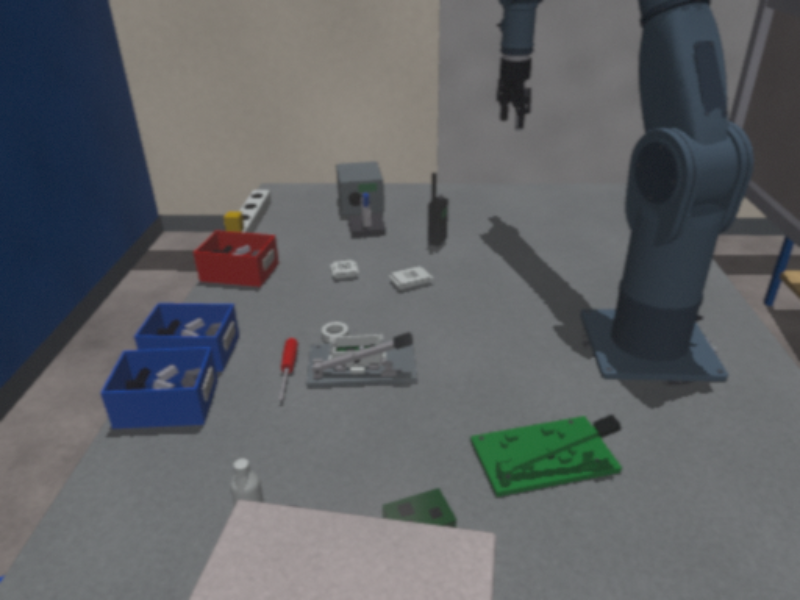

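Top view (800 px): the grey nest is at (355,303), with its lever on the left and pad at (335,340); the green board at (232,465) is the look-alike. There are two covers: the upper one at (535,263) is nearly square, so short. The lower one at (518,343) is elongated, so it fits "long cover". I'll confirm with a crop.

```bash
cat >> h.py <<'E'
from scipy.spatial.transform import Rotation as Ro
def go(target,yaw_y=None,s=None):
    """tool-frame offset mm and turn deg to reach TCP target, tool y along world angle yaw_y (rad, mod pi)"""
    s=s or state();R=Ro.from_quat(s['orientation']).as_matrix()
    o=1e3*R.T@(np.array(target)-np.array(s['ee_pos']))
    print('offset',np.round(o,1),end=' ')
    if yaw_y is not None:
        d=R.T@np.array([np.cos(yaw_y),np.sin(yaw_y),0]);a=np.degrees(np.arctan2(-d[0],d[1]));a=(a+90)%180-90
        print('turn',round(a,2),end=' ')
    print('j7',round(s['joint_pos'][6],2))
E
python3 - <<'E'
from h import *
t=get_calibration('top')
k=.64
im=cv2.imread('pics/t0.png')
for n,p in dict(long=(331,219),short=(339,171),case=(355*k,296*k),pad=(213,220),hinge=(330*k,265*k)).items(): print(n,np.round(atz(t,p,0.02),3))
c=cv2.resize(im[140:250,195:365],None,fx=4.5,fy=4.5,interpolation=cv2.INTER_CUBIC);cv2.imwrite('pics/crop0.png',c)
L=[-1,0,0]
go([.56,-.25,.33],np.pi/2)
s=state();R=Ro.from_quat(s['orientation']).as_matrix();print(R.round(2))
cal=get_calibration('wrist');print('cam pos in tool',R.T@(-np.array(cal['R']).T@np.array(cal['t'])-s['ee_pos']),'R cam in tool',(R.T@np.array(cal['R']).T).round(2))
E
```

```text
long [ 0.458 -0.227  0.02 ]
short [ 0.6   -0.256  0.02 ]
case [0.548 0.075 0.02 ]
pad [0.457 0.116 0.02 ]
hinge [0.608 0.123 0.02 ]
offset [ 443.8 -226.7 -134.6] turn 19.59 j7 -0.07
[[ 0.94  0.34 -0.  ]
 [ 0.34 -0.94 -0.  ]
 [-0.    0.   -1.  ]]
cam pos in tool [ 0.0770895   0.00085429 -0.17888212] R cam in tool [[ 0.   -0.95 -0.3 ]
 [ 1.    0.   -0.  ]
 [ 0.   -0.3   0.95]]
```

View pics/crop0.png

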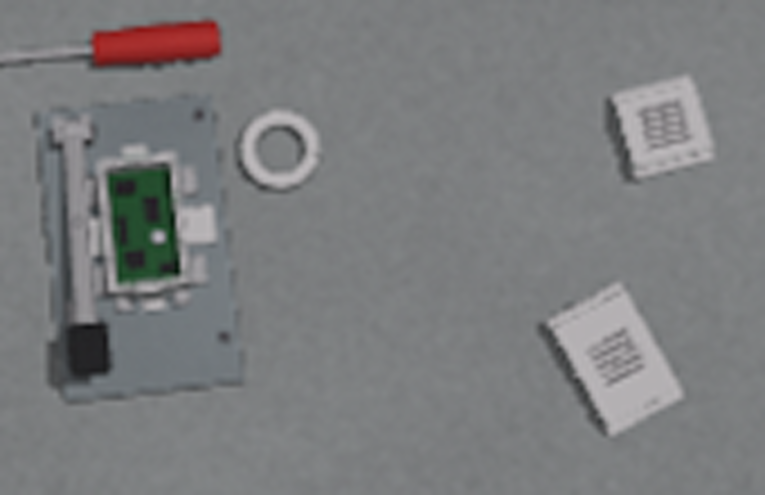

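The long cover is at crop (612,358), clearly 84-ish × 54. The short one is at (660,130). I'll move above the long cover for wrist views.

Run:
```python
from h import *
go([.45,-.23,.22],np.radians(118))
```

```text
offset [ 346.9 -282.5  -24.6] turn -8.41 j7 -0.07
```

```bash
python3 -m crank '{"offset":[[30,-25,-3],[65,-52,-6],[100,-80,-9],[135,-110,-12],[170,-138,-15],[205,-167,-18],[240,-195,-20],[280,-228,-22],[315,-256,-24],[347,-282,-25]],"turn":[-1,-2,-3,-4,-5,-6,-7,-8,-8,-8],"hand":[1,1,1,1,1,1,1,1,1,1]}'
cat > look.py <<'E'
from h import *
import sys
name=sys.argv[1]
cal=get_calibration('wrist');im=camera('wrist');cv2.imwrite(f'pics/raw_{name}.png',im)
import json
json.dump({k:np.array(v).tolist() for k,v in cal.items()},open(f'{name}.json','w'))
for l in sys.argv[2:]:
    for q in spot_point('wrist',l)[:2]: print(l,round(q['conf'],2),(np.array(q['location'])[::-1]*[512,384]).round(1))
E
python3 look.py c1 cover cover_top
python3 - <<'E'
from h import *
s=state();print(s['ee_pos'],s['orientation'],s['clock'])
im=cv2.imread('pics/raw_c1.png');cv2.imwrite('pics/c1v.png',cv2.resize(im,(768,576)))
E
```

```text
clock: 2.33
ee_pos: [0.4335, -0.2575, 0.2198]
orientation: [0.971, 0.238, 0.0, 0.0]
force: [1.5, -1.4, -0.2]
opening: 0.0857
grasp_force: 0.0
cover 0.76 [241.9 137. ]
cover_top 0.65 [243.8 138. ]
[ 0.43486392 -0.25577503  0.219693  ] [ 9.70290846e-01  2.41940298e-01  7.37353872e-04 -1.48231312e-04] 2.4833
```

View pics/c1v.png

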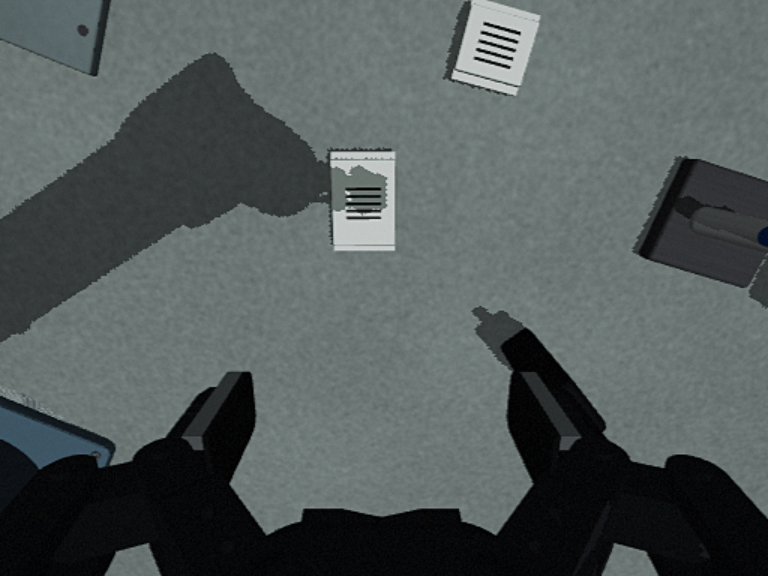

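The long cover is at (363,200), the short at (495,48), and the nest's edge is top left. Now over the nest.

Run:
```python
from h import *
go([.46,.09,.25],np.radians(95))
```

```text
offset [ 184.6 -293.5  -30. ] turn 23.0 j7 -0.7
```

```bash
python3 -m crank '{"offset":[[20,-33,-5],[40,-65,-10],[61,-97,-15],[82,-130,-20],[103,-163,-24],[123,-196,-27],[144,-229,-30],[164,-261,-30],[184,-293,-30],[184,-293,-30]],"turn":[3,6,9,12,14,16,18,20,23,23],"hand":[1,1,1,1,1,1,1,1,1,1]}'
python3 look.py n1 case case_rim clamp_pad fixture clip_near clip_far tape_roll
python3 - <<'E'
from h import *
s=state();print(s['ee_pos'],s['orientation'],s['clock'])
go([.50,.05,.25],np.radians(95))
im=cv2.imread('pics/raw_n1.png');cv2.imwrite('pics/n1v.png',cv2.resize(im,(800,600)))
E
```

```text
clock: 3.32
ee_pos: [0.4603, 0.0926, 0.2499]
orientation: [0.999, 0.043, 0.001, -0.002]
force: [0.2, 0.9, 0.5]
opening: 0.0853
grasp_force: 0.0
case 0.66 [273.9  97.2]
case 0.65 [238.2 162.7]
case_rim 0.75 [271.9  97.8]
clamp_pad 0.8 [240.7 165.2]
fixture 0.85 [120.9 270.8]
[0.46023331 0.08340195 0.24905969] [ 9.99258357e-01  3.85026547e-02 -2.31734066e-04  4.77780689e-04] 3.5667
offset [37.1 36.4 -0.9] turn -0.59 j7 -1.85Traceback (most recent call last):
  File "look.py", line 8, in <module>
    for q in spot_point('wrist',l)[:2]: print(l,round(q['conf'],2),(np.array(q['location'])[::-1]*[512,384]).round(1))
             ~~~~~~~~~~^^^^^^^^^^^
ValueError: it knows: boards, case, case_rim, clamp_pad, cover, cover_top, fixture, flux_bottle, radio, screwdriver, short_cover, tape_roll
```

View pics/n1v.png

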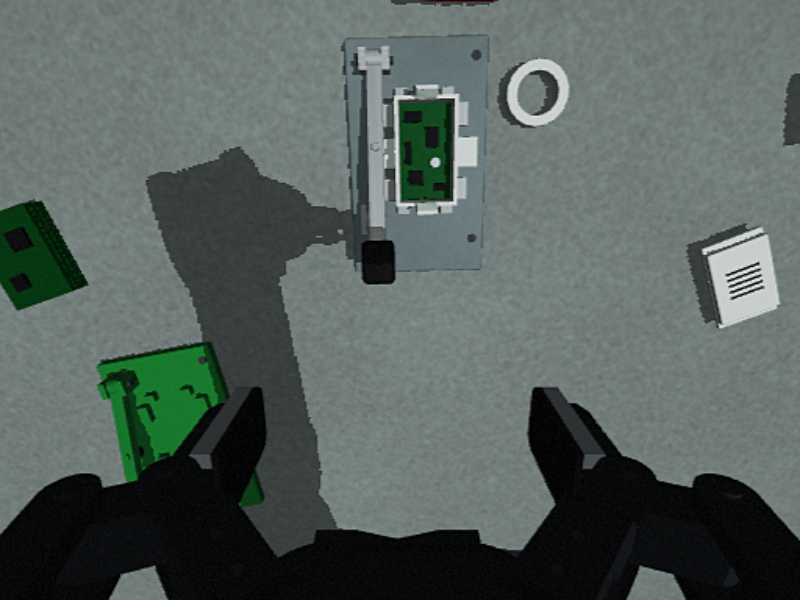

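Nest seen: case mouth at (427,150), pad at (378,262), tape roll (538,92); the lever hinge is at the top (+x), and it is the grey one. Closer second view, with the fingers closing for the press.

```bash
python3 -m crank '{"offset":[[10,5,15],[20,10,30],[30,15,45],[40,18,60],[45,20,70],[45,20,70],[45,20,70],[45,20,70],[45,20,70],[45,20,70]],"turn":[0,0,0,0,0,0,0,0,0,0],"hand":[1,1,1,1,1,1,1,1,1,1]}'
python3 look.py n2 case case_rim clamp_pad
python3 - <<'E'
from h import *
import json
c1=json.load(open('n1.json'));c2=json.load(open('n2.json'))
im=cv2.imread('pics/raw_n2.png');cv2.imwrite('pics/n2v.png',cv2.resize(im[:290],None,fx=1.5625,fy=1.5625))
print(state()['ee_pos'])
E
```

```text
clock: 4.4
ee_pos: [0.5067, 0.0696, 0.1802]
orientation: [0.999, 0.04, 0.001, 0.0]
force: [-0.5, -0.3, 0.2]
opening: 0.0854
grasp_force: 0.0
case 0.6 [249.8 134.7]
case 0.37 [324.9  92.6]
case_rim 0.59 [249.5 139.4]
clamp_pad 0.86 [213.9 223. ]
[0.50661593 0.06949353 0.17962678]
```

View pics/n2v.png

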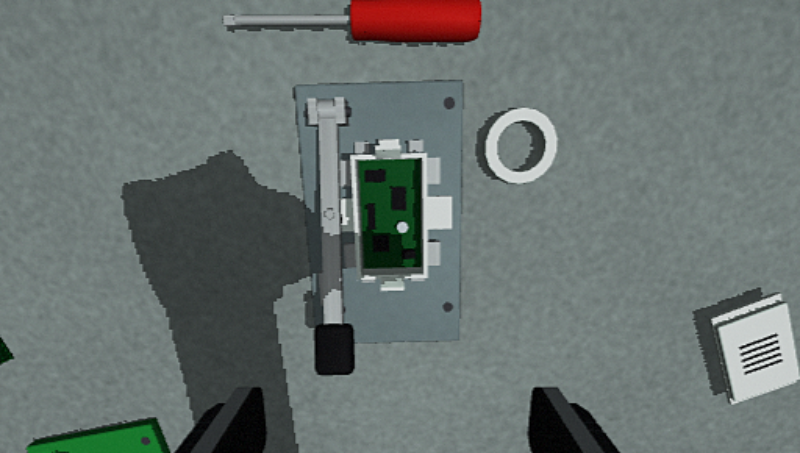

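View: pad at (334,349), case mouth between (352,156) and (428,277), white rim clear. Now I'll measure the rim corners and pad from both views.

```bash
cat > rim.py <<'E'
from h import *
import json,sys
def rimhole(name,guess):
    im=cv2.imread(f'pics/raw_{name}.png');g=im.min(axis=2)
    for th in range(215,120,-5):
        b=(g>th).astype(np.uint8)
        cs,h=cv2.findContours(b,cv2.RETR_CCOMP,cv2.CHAIN_APPROX_NONE)
        for c,hh in zip(cs,h[0]):
            if hh[3]>=0 and cv2.pointPolygonTest(c,guess,False)>0 and cv2.contourArea(c)>800:
                return th,cv2.minAreaRect(c),cv2.boxPoints(cv2.minAreaRect(c))
    return None
E
python3 - <<'E'
from rim import *
C={n:json.load(open(n+'.json')) for n in('n1','n2')}
for n,g in (('n1',(272,96)),('n2',(249.,138.))): print(n,rimhole(n,g))
pad,e=tri([ray(C['n1'],(240.7,165.2)),ray(C['n2'],(213.9,223))]);print('pad',pad,e)
rim,e=tri([ray(C['n1'],(271.9,97.8)),ray(C['n2'],(249.5,139.4))]);print('rim',rim,e)
# dark pad centroid
for n,g in (('n1',(241,165)),('n2',(214,223))):
    im=cv2.imread(f'pics/raw_{n}.png').max(axis=2);b=(im<45).astype(np.uint8)
    k,l,st,ce=cv2.connectedComponentsWithStats(b);i=l[g[1],g[0]];print('pad',st[i],ce[i])
# fixture plate edges corners view 2 at z=12mm
for p in [(294,87),(463,81),(459,340)]: print(atz(C['n2'],np.array(p)/1.5625,.012).round(4))
E
```

```text
n1 None
n2 None
pad [0.46362619 0.10737298 0.08378654] [np.float64(1.3), np.float64(1.3)]
rim [0.54479736 0.07664959 0.03669739] [np.float64(0.1), np.float64(0.1)]
pad [231 154  22  28 579] [241.62348877 167.29533679]
pad [201 207  26  33 796] [213.59422111 223.05276382]
[0.6261 0.15   0.012 ]
[0.6394 0.0334 0.012 ]
[0.4475 0.0126 0.012 ]
```

Run:
```python
from h import *
go([.4636-.001,.1074,.10],np.radians(96.3))
```

```text
offset [-40.9 -41.3  79.6] turn -1.7 j7 -1.86
```

```bash
python3 -m crank '{"offset":[[-10,-10,5],[-20,-20,10],[-30,-30,20],[-41,-41,30],[-41,-41,40],[-41,-41,50],[-41,-41,60],[-41,-41,70],[-41,-41,78],[-41,-41,78]],"turn":[0,-1,-1.7,-1.7,-1.7,-1.7,-1.7,-1.7,-1.7,-1.7],"hand":[0,0,0,0,0,0,0,0,0,0]}'
python3 - <<'E'
from h import *
go([.4636-.001,.1074,.09],np.radians(96.3));print(state()['opening'],state()['ee_pos'])
E
```

```text
clock: 5.43
ee_pos: [0.4616, 0.1062, 0.0995]
orientation: [0.999, 0.054, -0.001, 0.0]
force: [-0.5, -0.5, -0.5]
opening: 0.0003
grasp_force: 0.0
offset [ 1.2 -1.1  9.5] turn -0.06 j7 -1.99
0.0002932095991205846 [0.46156416 0.10622372 0.09945577]
```

```bash
python3 -m crank '{"offset":[[0,-1,10],[0,-1,17],[-1,-1,24],[-3,-1,31],[-5,-1,38],[-6,-1,44],[-7,-1,49],[-7,-1,53],[-7,-1,55],[-7,-1,55]],"turn":[0,0,0,0,0,0,0,0,0,0],"hand":[0,0,0,0,0,0,0,0,0,0]}'
```

```text
clock: 6.27
ee_pos: [0.4551, 0.1072, 0.046]
orientation: [0.998, 0.055, -0.0, 0.0]
force: [-0.4, 0.2, 1.6]
opening: -0.0
grasp_force: 0.6
```

```bash
python3 -m crank '{"offset":[[0,0,1],[0,0,3],[0,0,4],[-1,0,6],[-1,0,7],[-1,0,9],[-1,0,10],[-1,0,11],[-1,0,12],[-1,0,12]],"turn":[0,0,0,0,0,0,0,0,0,0],"hand":[0,0,0,0,0,0,0,0,0,0]}'
python3 -c "
from station import *
print(state()['force'],state()['ee_pos'])"
```

```text
clock: 7.1
ee_pos: [0.4541, 0.107, 0.034]
orientation: [0.998, 0.055, -0.0, 0.0]
force: [-0.5, 0.4, 1.5]
opening: -0.0001
grasp_force: 0.9
[-0.50292441  0.35331085  1.50119808] [0.45411519 0.10703924 0.03404301]
```

```bash
python3 look.py n3 clamp_pad
python3 - <<'E'
from h import *
im=cv2.imread('pics/raw_n3.png');cv2.imwrite('pics/n3v.png',cv2.resize(im,(768,576)))
E
```

```text
(no output)
```

View pics/n3v.png

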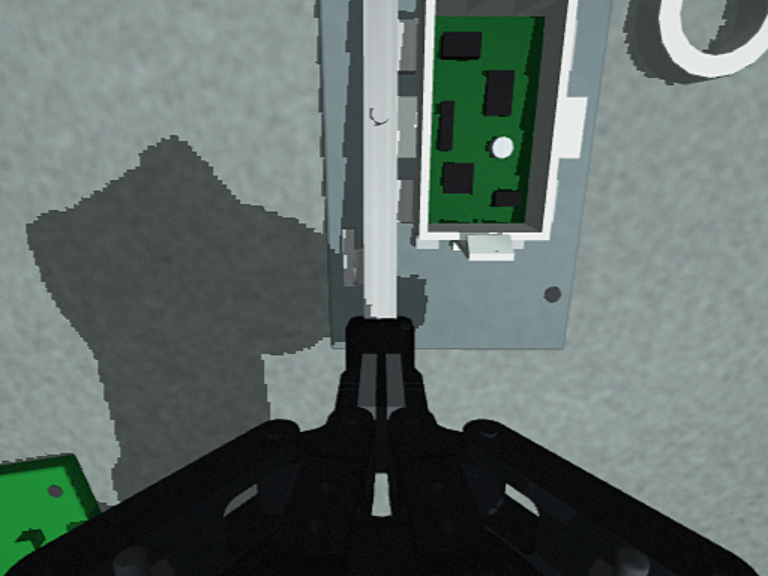

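The fingers sit on the pad at (380,320), and the bar lies beside the catch (350,260). I'll press the last few mm to the stop, then read the force.

```bash
python3 -m crank '{"offset":[[0,0,0.5],[0,0,1],[0,0,1.5],[0,0,2],[0,0,2.5],[0,0,3],[0,0,3],[0,0,3],[0,0,3],[0,0,3]],"turn":[0,0,0,0,0,0,0,0,0,0],"hand":[0,0,0,0,0,0,0,0,0,0]}'
```

```text
clock: 8.03
ee_pos: [0.4544, 0.1071, 0.0313]
orientation: [0.998, 0.055, 0.0, 0.0]
force: [-0.5, 0.1, 2.3]
opening: -0.0001
grasp_force: 0.9
```

```bash
python3 -m crank '{"offset":[[0,0,0.5],[0,0,1],[0,0,1.5],[0,0,2],[0,0,2.5],[0,0,3],[0,0,3],[0,0,3],[0,0,3],[0,0,3]],"turn":[0,0,0,0,0,0,0,0,0,0],"hand":[0,0,0,0,0,0,0,0,0,0]}'
```

```text
clock: 8.87
ee_pos: [0.4543, 0.1071, 0.0283]
orientation: [0.998, 0.055, -0.0, 0.0]
force: [-1.1, -0.3, 2.1]
opening: -0.0
grasp_force: 1.0
```

Run:
```python
from h import *
im=camera('side');print(proj(get_calibration('side'),[.4543,.1071,.0283]))
cv2.imwrite('pics/s4.png',cv2.resize(im[150:270,180:340],None,fx=5,fy=5,interpolation=cv2.INTER_CUBIC))
```

```text
[259.61260901 231.04153214]
```

View pics/s4.png

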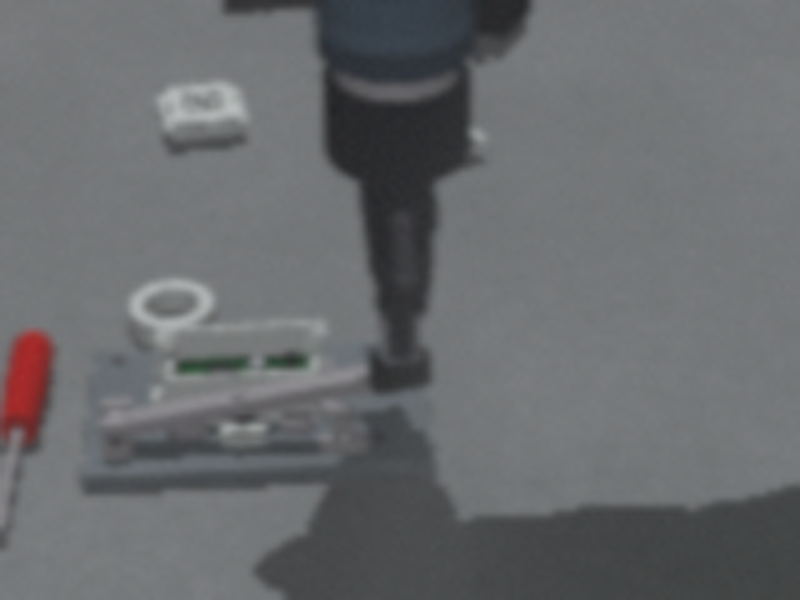

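The tips appear to be on top of a lever that's still sloped in the side view (pad at (400,370)), which disagrees with TCP z = 28 mm. I'll check the projections.

Run:
```python
from h import *
c=get_calibration('side');t=get_calibration('top')
print('pad0',proj(c,[.4636,.1074,.0838]),'spotted 256,215'); print('rim',proj(c,[.545,.0766,.046]),'spotted 229,219');print('top pad0',proj(t,[.4636,.1074,.0838]),'spot 213,220')
for z in (.028,.04,.05,.06): print(z,proj(c,[.4543,.1071,z]))
s=state();print(s['joint_pos'],s['ee_pos'],s['clock'])
# start fingertips check: TCP at [.218,-.612,.195]
print('start tip side',proj(c,[.218,-.612,.195])*800/512)
```

```text
pad0 [255.91990087 214.50670407] spotted 256,215
rim [227.94119128 218.98201472] spotted 229,219
top pad0 [213.77048721 214.82745666] spot 213,220
0.028 [259.61391846 231.12863298]
0.04 [259.56125211 227.62542221]
0.05 [259.5169071  224.67572185]
0.06 [259.47214088 221.69800384]
[-0.06418473  0.53171501 -0.32214701  2.10476695  0.31226367  0.5498019
 -2.07407198] [0.45430709 0.1070626  0.0282652 ] 8.9167
start tip side [508.80557325 143.07417827]
```

```bash
python3 -m crank '{"offset":[[0,0,1],[0,0,2],[0,0,3],[0,0,4],[0,0,5],[0,0,6],[0,0,7],[0,0,8],[0,0,8],[0,0,8]],"turn":[0,0,0,0,0,0,0,0,0,0],"hand":[0,0,0,0,0,0,0,0,0,0]}'
python3 - <<'E'
from h import *
im=camera('side');cv2.imwrite('pics/raw_s5.png',im)
for q in spot_point('side','clamp_pad'): print(q['conf'],q['location'][1]*512,q['location'][0]*384)
a=cv2.imread('pics/s0.png');
cs=lambda i:cv2.resize(i[195:255,190:290],None,fx=8,fy=5,interpolation=cv2.INTER_CUBIC)
cv2.imwrite('pics/s5.png',np.vstack([cs(a),cs(im)]))
E
```

```text
clock: 9.75
ee_pos: [0.4542, 0.1071, 0.0202]
orientation: [0.998, 0.055, -0.0, 0.0]
force: [-1.5, 0.4, 2.6]
opening: 0.0001
grasp_force: 1.2
0.87 263.5776 224.4864
0.64 389.376 269.18399999999997
```

View pics/s5.png

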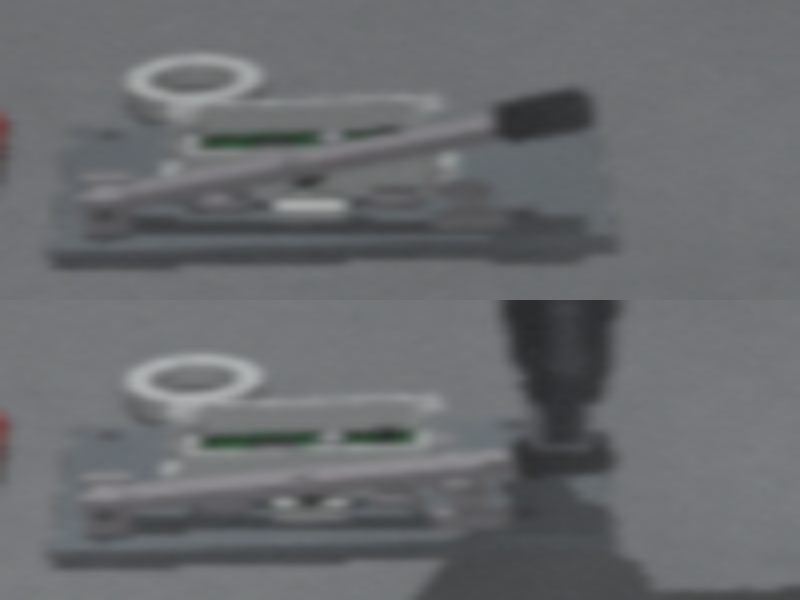

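The lever follows: pad now at about side pixel (261,223), i.e. ~50 mm high, while the TCP reads 20 mm. So the physical tips sit about 29 mm above the reported TCP. I'll keep pressing.

```bash
python3 -m crank '{"offset":[[0,0,1],[0,0,2],[0,0,3],[-1,0,4],[-1,0,5],[-1,0,6],[-1,0,7],[-1,0,8],[-1,0,9],[-1,0,9]],"turn":[0,0,0,0,0,0,0,0,0,0],"hand":[0,0,0,0,0,0,0,0,0,0]}'
```

```text
clock: 10.68
ee_pos: [0.4531, 0.1069, 0.011]
orientation: [0.998, 0.055, -0.0, 0.0]
force: [-1.0, -0.7, 3.1]
opening: -0.0003
grasp_force: 1.3
```

```bash
python3 -m crank '{"offset":[[0,0,1],[0,0,1],[0,0,2],[0,0,2],[0,0,3],[0,0,3],[0,0,4],[0,0,4],[0,0,4],[0,0,4]],"turn":[0,0,0,0,0,0,0,0,0,0],"hand":[0,0,0,0,0,0,0,0,0,0]}'
```

```text
clock: 11.52
ee_pos: [0.4537, 0.1071, 0.0073]
orientation: [0.998, 0.055, 0.0, -0.0]
force: [-1.0, -0.3, 1.7]
opening: 0.0001
grasp_force: 0.8
```

```bash
python3 -m crank '{"offset":[[0,0,0.5],[0,0,1],[0,0,1.5],[0,0,2],[0,0,2.5],[0,0,3],[0,0,3],[0,0,3],[0,0,3],[0,0,3]],"turn":[0,0,0,0,0,0,0,0,0,0],"hand":[0,0,0,0,0,0,0,0,0,0]}'
```

```text
clock: 12.35
ee_pos: [0.4535, 0.1071, 0.0043]
orientation: [0.998, 0.055, 0.0, -0.0]
force: [-2.1, 0.2, 4.3]
opening: -0.0001
grasp_force: 2.4
```

```bash
python3 -m crank '{"offset":[[0,0,0.5],[0,0,1],[0,0,1.5],[0,0,2],[0,0,2.5],[0,0,3],[0,0,3],[0,0,3],[0,0,3],[0,0,3]],"turn":[0,0,0,0,0,0,0,0,0,0],"hand":[0,0,0,0,0,0,0,0,0,0]}'
python3 look.py n4 clamp_pad;python3 - <<'E'
from h import *
im=camera('side');cv2.imwrite('pics/raw_s6.png',im)
for q in spot_point('side','clamp_pad')[:1]: print(q['conf'],q['location'][1]*512,q['location'][0]*384)
print(proj(get_calibration('side'),[.4535,.107,.035]),state()['force'],state()['ee_pos'])
E
```

```text
clock: 13.18
ee_pos: [0.4532, 0.107, 0.0013]
orientation: [0.998, 0.055, -0.0, 0.0]
force: [-2.5, 0.2, 5.8]
opening: 0.0001
grasp_force: 2.5
clamp_pad 0.95 [253.7 250.3]
0.8 386.816 270.6816
[259.87397283 229.07334342] [-2.43457811 -0.67265085  5.03278541] [0.45321551 0.10697856 0.00126643]
```

```bash
python3 -m crank '{"offset":[[0,0,0.5],[0,0,1],[0,0,1.5],[0,0,2],[0,0,2.5],[0,0,3],[0,0,3],[0,0,3],[0,0,3],[0,0,3]],"turn":[0,0,0,0,0,0,0,0,0,0],"hand":[0,0,0,0,0,0,0,0,0,0]}'
```

```text
clock: 14.22
ee_pos: [0.4538, 0.1071, -0.0015]
orientation: [0.998, 0.055, 0.0, -0.0]
force: [-1.1, -0.3, 5.9]
opening: -0.0002
grasp_force: 2.8
```

```bash
python3 -m crank '{"offset":[[0,0,0.5],[0,0,1],[0,0,1.5],[0,0,2],[0,0,2.5],[0,0,3],[0,0,3],[0,0,3],[0,0,3],[0,0,3]],"turn":[0,0,0,0,0,0,0,0,0,0],"hand":[0,0,0,0,0,0,0,0,0,0]}'
```

```text
clock: 15.05
ee_pos: [0.4537, 0.1071, -0.0041]
orientation: [0.998, 0.055, 0.0, 0.0]
force: [-4.3, -0.7, 13.1]
opening: -0.0004
grasp_force: 6.6
```

```bash
python3 -m crank '{"offset":[[0,0,0.3],[0,0,0.6],[0,0,0.9],[0,0,1],[0,0,1],[0,0,1],[0,0,1],[0,0,1],[0,0,1],[0,0,1]],"turn":[0,0,0,0,0,0,0,0,0,0],"hand":[0,0,0,0,0,0,0,0,0,0]}'
```

```text
clock: 15.88
ee_pos: [0.4537, 0.1071, -0.0043]
orientation: [0.998, 0.055, 0.0, 0.0]
force: [-6.4, -1.8, 25.6]
opening: 0.0001
grasp_force: 12.8
```

At the stop (25 N). Release and look.

```bash
python3 -m crank '{"offset":[[0,0,-1],[0,0,-3],[0,0,-10],[0,0,-30],[0,0,-60],[0,0,-90],[0,0,-120],[20,20,-150],[45,40,-180],[45,40,-180]],"turn":[0,0,0,0,0,0,0,0,0,0],"hand":[0,0,0,0,0,0,0,1,1,1]}'
python3 look.py n5 clamp_pad case_rim case
python3 - <<'E'
from h import *
im=camera('side');cv2.imwrite('pics/raw_s7.png',im)
for q in spot_point('side','clamp_pad')[:1]: print('side',q['conf'],q['location'][1]*512,q['location'][0]*384)
w=cv2.imread('pics/raw_n5.png')
cs=lambda i:cv2.resize(i[195:255,190:290],(800,300),interpolation=cv2.INTER_CUBIC)
cv2.imwrite('pics/s7.png',np.vstack([cs(im),cv2.resize(w[40:220,150:390],(400,300))[:,:,:].repeat(2,axis=1) if 0 else cv2.copyMakeBorder(cv2.resize(w[40:220,150:390],(400,300)),0,0,0,400,cv2.BORDER_CONSTANT)]))
print(state()['ee_pos'])
E
```

```text
clock: 16.72
ee_pos: [0.5101, 0.0691, 0.18]
orientation: [0.999, 0.052, 0.006, 0.0]
force: [0.9, 0.0, 0.8]
opening: 0.0356
grasp_force: 0.0
clamp_pad 0.91 [215.7 218.9]
case_rim 0.59 [249.8 146.8]
case 0.96 [252.1 136.8]
side 0.72 387.4816 272.60159999999996
[0.50059242 0.07271629 0.17294914]
```

View pics/s7.png

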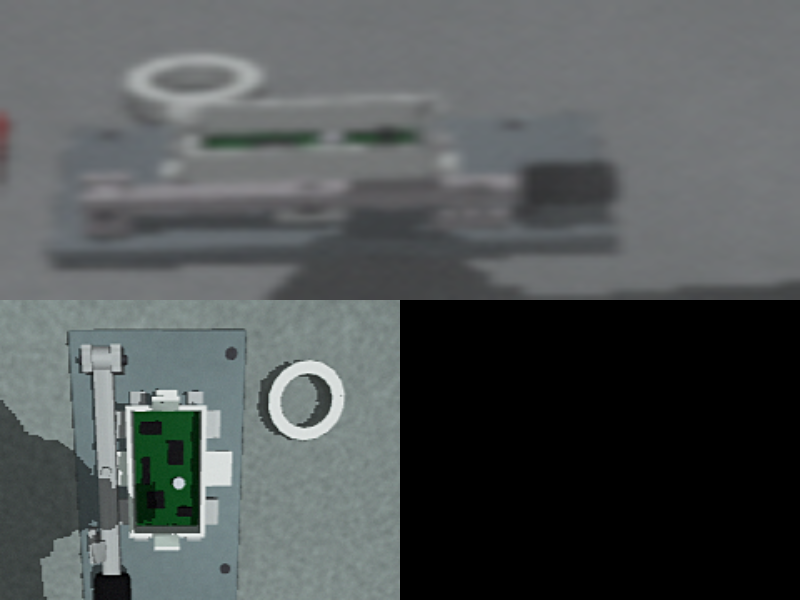

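The lever is held level by the catch: pad at (570,185) in the upper crop and clear of the gripper, with the case still in place. Now a numeric fit of the rim and cover poses from the stored views.

```bash
cat > fit.py <<'E'
from h import *
import json
from scipy.ndimage import map_coordinates
from scipy.optimize import minimize
def rect(lx,ly,n=40):
    u=np.linspace(-.5,.5,n)*.94
    return np.vstack([np.c_[u*lx,np.full(n,ly/2)],np.c_[u*lx,np.full(n,-ly/2)],np.c_[np.full(n,lx/2),u*ly],np.c_[np.full(n,-lx/2),u*ly]])
def sample(im,cal,p,pts):
    x,y,z,a=p;c,s=np.cos(a),np.sin(a)
    X=np.c_[x+c*pts[:,0]-s*pts[:,1],y+s*pts[:,0]+c*pts[:,1],np.full(len(pts),z)]
    f=192/np.tan(np.radians(cal['fov_y'])/2);C=X@np.array(cal['R']).T+np.array(cal['t'])
    u=cal['cx']+f*C[:,0]/C[:,2];v=cal['cy']+f*C[:,1]/C[:,2]
    return map_coordinates(im,[v,u],order=1,mode='nearest')
def load(n):
    im=cv2.imread(f'pics/raw_{n}.png').min(axis=2).astype(float)
    return cv2.GaussianBlur(im,(0,0),.6),json.load(open(n+'.json'))
def fit(views,score,p0,scales):
    V=[load(n) for n in views];best=None;rng=np.random.default_rng(0)
    f=lambda p:-sum(score(im,c,p) for im,c in V)
    for i in range(60):
        q=np.array(p0)+(rng.normal(size=4)*scales if i else 0)
        r=minimize(f,q,method='Nelder-Mead',options=dict(initial_simplex=np.vstack([q]+[q+np.eye(4)[j]*scales[j]*.7 for j in range(4)]),maxiter=300,xatol=1e-5,fatol=1e-3))
        if best is None or r.fun<best.fun: best=r
    return best.x,best.fun
mid,inn=rect(.081,.047),rect(.075,.041)
caseS=lambda im,c,p:np.clip(sample(im,c,p,mid)-sample(im,c,p,inn),-80,80).mean()
L=lambda lx,ly:rect(lx,ly)[:80]
cin,cout=rect(.084,.051)[:80],rect(.084,.058)[:80]
ein,eout=rect(.080,.05)[80:],rect(.089,.05)[80:]
covS=lambda im,c,p:np.clip(sample(im,c,p,cin)-sample(im,c,p,cout),-90,90).mean()
def covS2(im,c,p):
    q=np.array(p);e=np.array([p[0],p[1],p[2]-.006,p[3]])
    return covS(im,c,p)+np.clip(sample(im,c,e,ein)-sample(im,c,e,eout),-90,90).mean()
E
python3 - <<'E'
from fit import *
sc=np.array([.004,.004,.003,.03])
for v in (['n1','n2','n5'],['n2','n5'],['n1','n5']): print('case',v,[np.round(x,4) for x in fit(v,caseS,[.546,.0766,.046,.108],sc)])
# cover from c1 initial
C=json.load(open('c1.json'));p=atz(C,(242,135),.022);print('cover init',p)
for v in (['c1'],):print('cover',v,[np.round(x,4) for x in fit(v,covS2,[p[0],p[1],.022,np.radians(28)],sc*[1,1,.01,2])])
s=state();print(s['clock']);go([.47,-.21,.25],np.radians(118));go([.43,-.24,.20],np.radians(118))
E
```

```text
case ['n1', 'n2', 'n5'] [array([0.5455, 0.0756, 0.0464, 0.1074]), np.float64(-233.3171)]
case ['n2', 'n5'] [array([0.5456, 0.0756, 0.048 , 0.1077]), np.float64(-153.9412)]
case ['n1', 'n5'] [array([0.5455, 0.0759, 0.047 , 0.1114]), np.float64(-159.176)]
cover init [ 0.45976731 -0.227754    0.022     ]
cover ['c1'] [array([ 0.4579, -0.2283,  0.0123,  0.4854]), np.float64(-169.5794)]
17.0167
offset [-62.  277.6 -76.9] turn -21.63 j7 -1.85
offset [-105.   302.9  -26.8] turn -21.63 j7 -1.85
```

```bash
python3 -c "
from h import *
go([.445,-.235,.17],np.radians(117.8))"
```

```text
offset [-89.4 299.6   3.2] turn -21.43 j7 -1.85
```

```bash
python3 -m crank '{"offset":[[-5,30,-15],[-12,62,-25],[-22,95,-25],[-32,130,-25],[-42,165,-20],[-54,200,-10],[-66,235,0],[-80,270,3],[-89,300,3],[-89,300,3]],"turn":[-2,-4,-7,-10,-13,-16,-19,-21.4,-21.4,-21.4],"hand":[1,1,1,1,1,1,1,1,1,1]}'
python3 -m crank '{"offset":[[0,0,0],[0,0,0],[0,0,0],[0,0,0],[0,0,0],[0,0,0],[0,0,0],[0,0,0],[0,0,0],[0,0,0]],"turn":[0,0,0,0,0,0,0,0,0,0],"hand":[1,1,1,1,1,1,1,1,1,1]}'
python3 look.py c2 cover_top cover
python3 - <<'E'
from fit import *
C=json.load(open('c1.json'));D=json.load(open('c2.json'))
sc=np.array([.004,.004,.004,.05])
p0=[.458,-.228,.02,.485]
print(proj(D,[.458,-.228,.022]))
for v in (['c2'],['c1','c2']):print('cover',v,[np.round(x,4) for x in fit(v,covS2,p0,sc)])
im,cal=load('c2')
# brightness along 3 lengthwise/crosswise lines for sanity
for ax in (0,1):
    pts=np.zeros((31,2));pts[:,ax]=np.linspace(-.06,.06,31);pts[:,1-ax]=.018
    print(ax,sample(im,cal,[.458,-.228,.02,.485],pts).astype(int))
E
```

```text
clock: 17.85
ee_pos: [0.4433, -0.242, 0.1698]
orientation: [0.972, 0.235, -0.002, 0.0]
force: [0.5, 0.8, 0.1]
opening: 0.0855
grasp_force: 0.0
clock: 18.68
ee_pos: [0.4468, -0.2358, 0.1713]
orientation: [0.971, 0.239, 0.0, 0.0]
force: [0.0, -0.1, 0.9]
opening: 0.0851
grasp_force: 0.0
cover_top 0.88 [255.4 161.3]
cover 0.57 [252.4 155.2]
[251.68520096 160.51037202]
cover ['c2'] [array([ 0.4587, -0.228 ,  0.0185,  0.4832]), np.float64(-157.3365)]
cover ['c1', 'c2'] [array([ 0.4586, -0.2281,  0.0174,  0.4816]), np.float64(-325.5516)]
0 [110 106 105 111 101 134 192 194 192 192 192 192 192 191 192 192 191 195
 103 103 102 106 104 104 100 104  90 108 102 101 104]
1 [104 109 110 107 107 111 106 104 112 192 184 100 102 104 104 103 103 104
 106 103 103 104  54  51  52  74  66  52  51  53  55]
```

The gripper's shadow lies across the cover. Lit and shaded areas have the same brightness ratio, so I'll refit in log intensity.

```bash
cat >> fit.py <<'E'
def loadlog(n):
    im=cv2.imread(f'pics/raw_{n}.png').min(axis=2).astype(float)
    return 100*np.log(cv2.GaussianBlur(im,(0,0),.6)+5),json.load(open(n+'.json'))
def band(im,c,p,a,b): return np.clip(sample(im,c,p,a)-sample(im,c,p,b),-60,60).mean()
def covL(im,c,p):
    # plain sides of top (54 wide) over 72 mm at top height; tab ends (84) 6 mm lower
    e=np.array([p[0],p[1],p[2]-.006,p[3]])
    return band(im,c,p,rect(.072,.0515)[:80],rect(.072,.0565)[:80])+band(im,c,e,rect(.0815,.04)[80:],rect(.0865,.04)[80:])
E
python3 - <<'E'
import fit as F
from fit import *
F.load=loadlog
sc=np.array([.003,.003,.004,.04])
for v in (['c2'],['c1'],['c1','c2']):print('cover',v,[np.round(x,4) for x in fit(v,covL,[.4585,-.228,.02,.483],sc)])
# top camera
im0=cv2.imread('pics/t0.png')
json.dump({k:np.array(v).tolist() for k,v in get_calibration('top').items()},open('t.json','w'));cv2.imwrite('pics/raw_t.png',im0)
print('top',[np.round(x,4) for x in fit(['t'],covL,[.4585,-.228,.02,.483],sc*[1,1,.01,1])])
D=json.load(open('c2.json'));C=json.load(open('c1.json'))
print(tri([ray(C,(243.8,138)),ray(D,(255.4,161.3))]))
E
```

```text
cover ['c2'] [array([ 0.4592, -0.2278,  0.0214,  0.4827]), np.float64(-112.0215)]
cover ['c1'] [array([ 0.4586, -0.2281,  0.0195,  0.4904]), np.float64(-113.5693)]
cover ['c1', 'c2'] [array([ 0.4592, -0.2278,  0.0214,  0.484 ]), np.float64(-222.9494)]
top [array([ 0.4539, -0.2243,  0.0471,  0.4857]), np.float64(-37.3176)]
(array([ 0.45757968, -0.23214167,  0.01693413]), [np.float64(0.9), np.float64(0.9)])
```

Cover: (.459,-.228), top 21 mm, yaw 27.7°. The wrist image of the fingers (tips about 50 mm behind the TCP when open) and the press both give tips ≈36 mm behind the reported TCP. For a grip with the tips ~7 mm above the bench, the TCP has to read ≈ -33 mm.

```bash
python3 -c "
from h import *
go([.4592,-.2278,-.033],np.radians(117.7))"
```

```text
offset [ 14.7  -1.3 204.3] turn -0.02 j7 -0.82
```

```bash
python3 -m crank '{"offset":[[5,-1,20],[10,-1,45],[15,-1,70],[15,-1,95],[15,-1,120],[15,-1,140],[15,-1,155],[15,-1,167],[15,-1,170],[15,-1,170]],"turn":[0,0,0,0,0,0,0,0,0,0],"hand":[1,1,1,1,1,1,1,1,1,1]}'
python3 look.py c3 cover_top
python3 - <<'E'
from h import *
go([.4592,-.2278,-.033],np.radians(117.7))
import json
D=json.load(open('c3.json'));print(proj(D,[.4592,-.2278,.0214]),state()['force'])
# dark/bright profile across rows through cover centre: finger inner faces
im=cv2.imread('pics/raw_c3.png').min(axis=2);r=int(proj(D,[.4592,-.2278,.0214])[1])
for rr in (r-20,r,r+20): print(rr,im[rr,120:392:8].tolist())
E
```

```text
clock: 19.67
ee_pos: [0.4593, -0.2278, 0.0008]
orientation: [0.971, 0.239, -0.0, -0.0]
force: [0.2, -0.4, 0.1]
opening: 0.0853
grasp_force: 0.0
cover_top 0.82 [256.2 240. ]
offset [-0.8 -0.9 35. ] turn -0.02 j7 -0.95
[252.4716495  237.43090329] [-0.26704275  0.00767658 -0.14084221]
217 [58, 58, 55, 53, 57, 52, 52, 54, 59, 60, 58, 105, 110, 110, 123, 123, 122, 124, 126, 122, 111, 108, 95, 55, 59, 56, 51, 116, 121, 118, 113, 116, 110, 119]
237 [53, 122, 113, 111, 116, 111, 103, 117, 44, 59, 54, 85, 110, 109, 0, 0, 0, 0, 0, 0, 108, 110, 105, 119, 119, 119, 115, 119, 119, 112, 112, 114, 120, 119]
257 [112, 110, 116, 98, 46, 5, 40, 108, 118, 121, 120, 74, 189, 205, 0, 0, 1, 0, 0, 3, 206, 203, 198, 109, 110, 113, 112, 113, 4, 13, 45, 121, 117, 116]
```

Aligned. Descend, then close.

```bash
python3 -m crank '{"offset":[[0,0,10],[0,0,20],[0,0,28],[0,0,34],[0,0,34],[0,0,34],[0,0,34],[0,0,34],[0,0,34],[0,0,34]],"turn":[0,0,0,0,0,0,0,0,0,0],"hand":[1,1,1,1,1,0.4,0.4,0.4,0.4,0.4]}'
python3 -m crank '{"offset":[[0,0,0],[0,0,0],[0,0,0],[0,0,0],[0,0,0],[0,0,0],[0,0,0],[0,0,0],[0,0,0],[0,0,0]],"turn":[0,0,0,0,0,0,0,0,0,0],"hand":[0.4,0.4,0.4,0,0,0,0,0,0,0]}'
```

```text
clock: 20.6
ee_pos: [0.4601, -0.2281, -0.0321]
orientation: [0.971, 0.239, 0.0, 0.0]
force: [-0.5, 0.4, 5.8]
opening: 0.0522
grasp_force: 63.3
clock: 21.43
ee_pos: [0.46, -0.2281, -0.0321]
orientation: [0.971, 0.239, 0.0, 0.0]
force: [-0.8, 0.5, 6.5]
opening: 0.0524
grasp_force: 63.3
```

The grip is good, but the tips touch the bench (6 N). Once seated they would come near the lever bar, so I'll regrip 6 mm higher.

```bash
python3 -m crank '{"offset":[[0,0,0],[0,0,0],[0,0,0],[0,0,-3],[0,0,-7],[0,0,-7],[0,0,-7],[0,0,-7],[0,0,-7],[0,0,-7]],"turn":[0,0,0,0,0,0,0,0,0,0],"hand":[0.85,0.85,0.85,0.85,0.85,0,0,0,0,0]}'
python3 -m crank '{"offset":[[0,0,0],[0,0,0],[0,0,0],[0,0,0],[0,0,-10],[0,0,-30],[0,0,-60],[0,0,-90],[0,0,-120],[0,0,-120]],"turn":[0,0,0,0,0,0,0,0,0,0],"hand":[0,0,0,0,0,0,0,0,0,0]}'
python3 - <<'E'
from h import *
s=state();go([.5455,.0756,.10],0.108+np.pi/2);print(s['ee_pos'])
E
python3 look.py g1 cover_top cover
```

```text
clock: 22.27
ee_pos: [0.4601, -0.2282, -0.0248]
orientation: [0.971, 0.239, 0.0, 0.0]
force: [-2.0, 1.3, 10.8]
opening: 0.052
grasp_force: 61.9
clock: 23.1
ee_pos: [0.4632, -0.2294, 0.0998]
orientation: [0.971, 0.239, 0.003, 0.003]
force: [0.6, -0.1, 0.1]
opening: 0.0518
grasp_force: 63.8
offset [ 214.6 -231.9   -0.7] turn 21.49 j7 -0.89
[ 0.46321263 -0.22941413  0.0998105 ]
cover_top 0.95 [256.4 261.9]
cover 0.96 [252.8 241.9]
cover 0.68 [368.1  56.5]
```

```bash
cat >> fit.py <<'E'
def covH(im,c,p):
    e=np.array([p[0],p[1],p[2]-.006,p[3]])
    a,b=rect(.072,.0515)[:80],rect(.072,.0565)[:80];m=np.abs(a[:,0])>.02
    return band(im,c,p,a[m],b[m])+band(im,c,e,rect(.0815,.04)[80:],rect(.0865,.04)[80:])
E
python3 - <<'E'
import fit as F
from fit import *
F.load=loadlog
D=json.load(open('g1.json'))
s=state();e=s['ee_pos'];print(e,s['orientation'])
yaw=Ro.from_quat(s['orientation']).as_matrix()[:,0];a=np.arctan2(yaw[1],yaw[0]);print('tool x yaw',a)
p0=[e[0],e[1],e[2]+.0465,a]
print('pred px',proj(D,p0[:3]))
for sc in ([.002,.002,.0005,.02],[.003,.003,.005,.02]):
    x,f=fit(['g1'],covH,p0,np.array(sc));print(np.round(x,4),f,'rel',np.round(x-p0,4))
E
```

```text
[ 0.45930952 -0.22802301  0.09438766] [ 9.70979873e-01  2.39161180e-01 -3.10389575e-05  1.25174587e-04]
tool x yaw 0.48300372860113583
pred px [247.14440484 258.61020175]
[ 0.4623 -0.2308  0.1452  0.4726] -97.82527685249666 rel [ 0.003  -0.0027  0.0043 -0.0104]
[ 0.4623 -0.2308  0.1452  0.4727] -97.82539711771608 rel [ 0.003  -0.0027  0.0043 -0.0103]
```

The cover is held square (within about 1 mm). Carry it over the case.

```bash
python3 -c "
from h import *
go([.5455,.0756,.08],0.108+np.pi/2)"
python3 -m crank '{"offset":[[20,-22,-8],[43,-46,-8],[67,-72,-8],[91,-98,-8],[115,-124,-8],[140,-150,-4],[164,-177,0],[188,-203,5],[205,-220,10],[218,-234,14]],"turn":[2,4,7,10,13,16,18,20,21.5,21.5],"hand":[0,0,0,0,0,0,0,0,0,0]}'
python3 -m crank '{"offset":[[0,0,0],[0,0,0],[0,0,0],[0,0,0],[0,0,0],[0,0,0],[0,0,0],[0,0,0],[0,0,0],[0,0,0]],"turn":[0,0,0,0,0,0,0,0,0,0],"hand":[0,0,0,0,0,0,0,0,0,0]}'
python3 -c "
from h import *
go([.5455,.0756,.08],0.108+np.pi/2)"
python3 look.py g2 cover_top case
```

```text
offset [ 217.3 -228.9   14.3] turn 21.49 j7 -0.89
clock: 24.08
ee_pos: [0.5429, 0.0838, 0.0784]
orientation: [0.998, 0.055, -0.001, -0.0]
force: [-0.0, 0.7, -0.3]
opening: 0.0523
grasp_force: 63.7
clock: 24.92
ee_pos: [0.544, 0.0805, 0.0803]
orientation: [0.999, 0.054, -0.0, -0.0]
force: [-0.2, -0.7, -1.1]
opening: 0.0518
grasp_force: 63.7
offset [1.  5.  0.3] turn -0.01 j7 -1.86
cover_top 0.85 [253.5 264.8]
```

```bash
cat > rel.py <<'E'
import fit as F,sys
from fit import *
F.load=loadlog
n=sys.argv[1]
s=state();e=np.array(s['ee_pos']);R=Ro.from_quat(s['orientation']).as_matrix();a=np.arctan2(R[1,0],R[0,0])
p0=[*(e+[0,0,.0465]),a]
x,f=fit([n],covH,p0,np.array([.002,.002,.0005,.015]));d=x-p0
print('cover',np.round(x,4),round(f,1),'rel tool',np.round(R.T@d[:3]*1e3,1),'yaw',round(d[3],4))
go([e[0]+.5455-x[0],e[1]+.0756-x[1],e[2]],.108+np.pi/2-d[3],s)
go([.5455,.0756,e[2]],.108+np.pi/2,s)
E
python3 rel.py g2
```

```text
cover [0.543  0.0795 0.1266 0.0996] -111.2 rel tool [-1.1  0.9  0.1] yaw -0.0083
offset [ 2.1  4.2 -0. ] turn -0.48 j7 -1.86
offset [ 1.   5.1 -0. ] turn -0.0 j7 -1.86
```

```bash
python3 -m crank '{"offset":[[2,4.3,0],[2,4.3,0],[2,4.3,5],[2,4.3,12],[2,4.3,20],[2,4.3,28],[2,4.3,35],[2,4.3,41],[2,4.3,45],[2,4.3,46]],"turn":[-0.4,-0.4,-0.4,-0.4,-0.4,-0.4,-0.4,-0.4,-0.4,-0.4],"hand":[0,0,0,0,0,0,0,0,0,0]}'
python3 -m crank '{"offset":[[0,0,0],[0,0,0],[0,0,0],[0,0,0],[0,0,0],[0,0,0],[0,0,0],[0,0,0],[0,0,0],[0,0,0]],"turn":[0,0,0,0,0,0,0,0,0,0],"hand":[0,0,0,0,0,0,0,0,0,0]}'
python3 look.py g3; python3 rel.py g3
```

```text
clock: 25.9
ee_pos: [0.5458, 0.0764, 0.0333]
orientation: [0.998, 0.057, -0.001, 0.0]
force: [-0.3, -0.3, -1.1]
opening: 0.0521
grasp_force: 63.7
clock: 26.73
ee_pos: [0.5464, 0.0765, 0.0342]
orientation: [0.998, 0.057, -0.0, 0.0]
force: [0.2, 0.2, -0.0]
opening: 0.0522
grasp_force: 63.7
cover [0.5467 0.0763 0.0823 0.0872] -88.7 rel tool [ 0.3  0.3 -1.6] yaw -0.0278
offset [-1.3  0.5  0. ] turn -1.19 j7 -1.86
offset [-1.   0.8  0. ] turn 0.4 j7 -1.86
```

```bash
python3 -m crank '{"offset":[[-0.5,0.5,1],[-0.5,0.5,3],[-0.5,0.5,5],[-0.5,0.5,7],[-0.5,0.5,9],[-0.5,0.5,11],[-0.5,0.5,13],[-0.5,0.5,14],[-0.5,0.5,15],[-0.5,0.5,15]],"turn":[0,0,0,0,0,0,0,0,0,0],"hand":[0,0,0,0,0,0,0,0,0,0]}'
```

```text
clock: 27.62
ee_pos: [0.5459, 0.0759, 0.0191]
orientation: [0.998, 0.057, -0.0, 0.0]
force: [-1.1, 0.3, -0.4]
opening: 0.0521
grasp_force: 63.8
```

```bash
python3 -m crank '{"offset":[[0,0,0.5],[0,0,1],[0,0,1.5],[0,0,2],[0,0,2.5],[0,0,3],[0,0,3.5],[0,0,4],[0,0,4],[0,0,4]],"turn":[0,0,0,0,0,0,0,0,0,0],"hand":[0,0,0,0,0,0,0,0,0,0]}'
```

```text
clock: 28.45
ee_pos: [0.5475, 0.0764, 0.0166]
orientation: [0.998, 0.057, 0.001, -0.0]
force: [-1.1, 0.1, 10.7]
opening: 0.0522
grasp_force: 64.9
```

```bash
python3 -m crank '{"offset":[[0.5,0,0],[1,0,0],[1,0,0.5],[1,0,1],[1,0,1.5],[1,0,2],[1,0,2],[1,0,2],[1,0,2],[1,0,2]],"turn":[0,0,0,0,0,0,0,0,0,0],"hand":[0,0,0,0,0,0,0,0,0,0]}'
```

```text
clock: 29.28
ee_pos: [0.5473, 0.0765, 0.0148]
orientation: [0.998, 0.057, 0.0, -0.0]
force: [-7.3, -0.6, 17.5]
opening: 0.0519
grasp_force: 65.6
```

```bash
python3 -m crank '{"offset":[[-0.5,0,0],[-1,0,0],[-1.5,0,0],[-1.5,0,0],[-1.5,0,0.3],[-1.5,0,0.6],[-1.5,0,1],[-1.5,0,1],[-1.5,0,1],[-1.5,0,1]],"turn":[0,0,0,0,0,0,0,0,0,0],"hand":[0,0,0,0,0,0,0,0,0,0]}'
```

```text
clock: 30.12
ee_pos: [0.5467, 0.0765, 0.014]
orientation: [0.998, 0.057, 0.001, -0.0]
force: [-4.7, -0.7, 17.9]
opening: 0.0521
grasp_force: 65.6
```

```bash
python3 look.py g4 cover_top case_rim; python3 rel.py g4; python3 -c "
from h import *
s=state();print(s['force'],s['wrist_torque'],s['ee_pos'])"
```

```text
cover [0.5446 0.0755 0.0567 0.1065] -103.2 rel tool [-2.2  0.7  3.9] yaw -0.0086
offset [0.9 0.  0. ] turn -0.09 j7 -1.87
offset [-1.3  0.7 -0. ] turn 0.4 j7 -1.87
[-5.40688898 -0.44722664 17.35002415] [-0.09368694  0.49594259 -0.08127963] [0.54670216 0.07646249 0.0140375 ]
```

```bash
python3 -m crank '{"offset":[[-0.5,0,0],[-1,0,0],[-1,0,0.3],[-1,0,0.6],[-1,0,0.9],[-1,0,1.2],[-1,0,1.5],[-1,0,1.5],[-1,0,1.5],[-1,0,1.5]],"turn":[0,0,0,0,0,0,0,0,0,0],"hand":[0,0,0,0,0,0,0,0,0,0]}'
```

```text
clock: 31.1
ee_pos: [0.5452, 0.0762, 0.0108]
orientation: [0.998, 0.057, 0.001, -0.0]
force: [4.7, 2.7, -0.7]
opening: 0.0521
grasp_force: 63.8
```

The force dropped sharply, so the clips snapped. Now press on to the rim and build up to ~10 N.

```bash
python3 -m crank '{"offset":[[0.3,0.1,0.2],[0.5,0.2,0.4],[0.5,0.2,0.6],[0.5,0.2,0.8],[0.5,0.2,1],[0.5,0.2,1],[0.5,0.2,1],[0.5,0.2,1],[0.5,0.2,1],[0.5,0.2,1]],"turn":[0,0,0,0,0,0,0,0,0,0],"hand":[0,0,0,0,0,0,0,0,0,0]}'
```

```text
clock: 31.93
ee_pos: [0.5448, 0.0759, 0.0097]
orientation: [0.998, 0.058, -0.0, -0.0]
force: [1.6, 4.5, 1.1]
opening: 0.0515
grasp_force: 64.2
```

```bash
python3 -m crank '{"offset":[[0,0.2,0.2],[0,0.4,0.4],[0,0.4,0.6],[0,0.4,0.8],[0,0.4,1],[0,0.4,1],[0,0.4,1],[0,0.4,1],[0,0.4,1],[0,0.4,1]],"turn":[0,0,0,0,0,0,0,0,0,0],"hand":[0,0,0,0,0,0,0,0,0,0]}'
```

```text
clock: 32.77
ee_pos: [0.5448, 0.0759, 0.0092]
orientation: [0.998, 0.058, -0.0, -0.0]
force: [0.3, 5.0, 7.0]
opening: 0.0523
grasp_force: 64.9
```

```bash
python3 -m crank '{"offset":[[0,-0.3,0],[0,-0.6,0],[0,-0.6,0.2],[0,-0.6,0.3],[0,-0.6,0.3],[0,-0.6,0.3],[0,-0.6,0.3],[0,-0.6,0.3],[0,-0.6,0.3],[0,-0.6,0.3]],"turn":[0,0,0,0,0,0,0,0,0,0],"hand":[0,0,0,0,0,0,0,0,0,0]}'
python3 look.py g5 cover_top case_rim; python3 rel.py g5
python3 - <<'E'
from h import *
for c in ('side','top'):
    camera(c)
    for l in ('cover_top','cover'):
        for q in spot_point(c,l)[:2]: print(c,l,round(q['conf'],2),(np.array(q['location'])[::-1]*[512,384]).round(1))
    print(c,proj(get_calibration(c),[.5455,.0756,.0564]))
print(state()['force'],state()['wrist_torque'],state()['ee_pos'])
E
```

```text
clock: 33.6
ee_pos: [0.5449, 0.0758, 0.0092]
orientation: [0.998, 0.057, -0.0, 0.0]
force: [-0.9, 4.3, 9.6]
opening: 0.0515
grasp_force: 65.2
cover_top 0.73 [257.4 262.9]
cover [0.5479 0.0755 0.0569 0.1066] -91.0 rel tool [ 3.   0.7 -1.2] yaw -0.0085
offset [-2.3 -0.4  0. ] turn -0.08 j7 -1.88
offset [ 0.6  0.3 -0. ] turn 0.41 j7 -1.88
side cover_top 0.5 [229.2 216.4]
side cover_top 0.47 [181.9 239.1]
side cover 0.7 [228.2 223.2]
side cover 0.39 [225.1 229.5]
side [227.60677278 215.74264557]
top [226.04473309 187.73983666]
[-2.56613282  3.28787887  9.98627789] [ 0.75238296  0.30254502 -0.12242475] [0.54484762 0.07583958 0.00920608]
```

```bash
python3 -m crank '{"offset":[[0,-0.3,0],[0,-0.3,0.1],[0,-0.3,0.1],[0,-0.3,0.1],[0,-0.3,0.1],[0,-0.3,0.1],[0,-0.3,0.1],[0,-0.3,0.1],[0,-0.3,0.1],[0,-0.3,0.1]],"turn":[0,0,0,0,0,0,0,0,0,0],"hand":[0,0,0,0,0,0,0,0,0,0]}'
python3 - <<'E'
from h import *
im=camera('side').max(axis=2).astype(int)
for n in ('s0','raw_s7'):
    a=cv2.imread(f'pics/{n}.png').max(axis=2).astype(int)
    print(n,a[210:242:3,262].tolist())
print('now',im[210:242:3,262].tolist(),state()['force'])
E
```

```text
clock: 34.88
ee_pos: [0.5449, 0.0758, 0.0092]
orientation: [0.998, 0.057, -0.0, 0.0]
force: [-1.6, 1.6, 11.0]
opening: 0.0519
grasp_force: 65.3
s0 [117, 80, 59, 58, 104, 109, 109, 107, 109, 102, 82]
raw_s7 [122, 119, 119, 114, 113, 112, 68, 61, 60, 76, 102]
now [124, 122, 120, 115, 114, 114, 67, 60, 60, 76, 104] [-1.64849229  2.66286773 10.27495845]
```

The lever is still latched (pad pixels unchanged). The cover is at rim height and the push is steady at about 10 N. Handing in.

```bash
python3 -c "
from station import *
print(sign_off())"
```

```text
the job is handed in; nothing more can be done
None
```

The job is handed in: the clamp lever is latched, the long cover is on the case, and the gripper is still holding it down with about 10 N. I judged that both clips snapped from the sudden force drop near home, as I had no pictures left to look at them.

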